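# Open the centrifuge with the unreliable lid catch

### The job

The bench centrifuge is shut, but its worn lid catch does not always take: grip the lid's knob and first try the lid with a light pull, before turning anything. If it is caught, turn the knob anticlockwise (seen from above) until the catch lets go - do not force it - then raise the lid about half-way, some 40 degrees, without ever letting it drop, so that the tubes can be reached. The lid does not stay up by itself, so finish still holding it there in the hand, and leave the things standing around it where they are.

Things in the scene. Friction and masses are not known exactly. Their poses are not given: they have to be found in the camera images.
- centrifuge: White bench-top centrifuge, 260 mm deep (x), 210 mm wide (y), its white deck 120 mm high, fixed to the bench. Origin: centre of its underside; its -x axis points out of its front (sloped console with display and keys), +z up. Under the lid are a round steel chamber with the rotor and, near the front, the slot of the catch. Placed and yawed anew each time.
- knob_grip (a point): Centre of the round, black, ribbed turn knob at the front of the lid: 36 mm wide, 32 mm tall, on a 5 mm high, 42 mm wide collar; this point is 21 mm above the lid's flat top. Lid ahead of its axis: 33 mm; 26 mm behind it begins a window raised 5 mm. The point belongs to the lid: its axes are the lid's (as the centrifuge's when shut, y along the hinge line) and do not turn with the knob.
- lid_hinge (a point): Middle of the lid's hinge line, at the rear of the centrifuge, 129 mm above the bench; the line runs along its y axis. With the lid shut knob_grip lies 150 mm in front of it (towards -x of the centrifuge) and 29 mm above it, and it moves on an arc about this line.
- lid (a joint): Opening angle of the grey lid (175 x 184 x 14 mm, about 0.5 kg with the knob), rad: 0 shut, stop at 1.35. The front rises and swings up and to the rear. It falls shut if let go at any angle (3 to 5 N at the knob carries it). If the catch has taken, a pull lifts it only about 0.03 rad (4 mm at the knob), then it stands hard (a bare snag may slip off); if not, it comes up freely.
- knob (a joint): Turn of the knob relative to the lid, rad, growing anticlockwise as seen from above; starts at 0 to 0.12, stop at 1.45; stays where it is left (friction 0.05, later 0.2 N m). Somewhere on the way it picks up the hidden tongue and draws it off the keeper: by 0.8 the catch has always let go, and stays so. Neither its look nor this value tells whether the catch has taken.
- keeper: Small steel keeper, 11 x 12 x 5 mm, fixed in the slot at the front of the deck under the shut lid; the catch's hidden tongue hooks under it when it has taken. Origin at its centre.
- tube_rack_mid (a point): Bystander: centre of a white tube rack 120 x 60 x 48 mm with small tubes, beside the centrifuge on its +y side.
- slide_box_mid (a point): Bystander: centre of a flat slide box 102 x 87 x 34 mm, beside the centrifuge on its -y side.
- oil_bottle_mid (a point): Bystander: centre of a small amber bottle with black cap, 32 mm wide, 74 mm tall, beside the centrifuge's +y front corner.
- forceps_mid (a point): Bystander: middle of steel forceps 122 mm long, 10 mm high, lying in front of the centrifuge.
- petri_dish_mid (a point): Bystander: centre of a clear dish 92 mm wide, 15 mm tall, beyond the bottle on the +y side.
- tally_mid (a point): Bystander: centre of a steel hand counter 58 x 44 mm, 34 mm tall, beside its -y front corner.

How it is judged:
By the outcome, as a careful person would: the job done as asked, in the order asked, and still so for the second after the job is handed in, while the arm keeps its last pose, push and grip.
It also fails if it takes over 54 s, if anything falls off the work surface, if the arm or the gripper's body presses on something with over 40 N, if the wrist force passes 120 N, or if a joint passes its speed limit or range.

### The arm

A 6-joint arm with a two-finger parallel gripper is mounted at the origin on the work surface. World frame = base frame: x ahead of the robot, y to its left, z up, the work surface at z = 0. Lengths are in m, angles in degrees, forces in N, time in s.
With the tool pointing down it reaches from about 0.275 to 0.725 m from the base axis. Payload 15.9 kg.
Tool frame: the origin (TCP) lies at the centre of the arm's flange, where the gripper is bolted on; the fingertips stand robot.tcp_to_tips ahead of it and the grasp point (between the pads) lies 155 mm ahead of it (robot.tcp_to_tips is the distance from the TCP to the fingertips, in m); z points along the fingers, y is the line along which they close (so a half turn about z gives the same grasp; the last joint's range is limited). The gripper opens to 85 mm and grips with 20 to 120 N. Pads are 22 mm wide; open, the fingers measure 114 mm over their backs; the gripper's body (76 mm by 85 mm) begins 54 mm behind the grasp point. The pads swing forward as they close: fully open they stand 13 mm farther back than shut.
Start: joints at [-75.974, 12.198, -1.971, 75.831, 0, 90], TCP at [0.121, -0.485, 0.405] pointing down, gripper open.
Joint ranges: [-170.91, 170.91], [-42.67, 98.43], [-65.05, 77.54], [-120.47, 116.71], [-90, 82.35], [-180, 180]. Speed limits (degrees/s): [108.29, 108.29, 136.94, 147.25, 180, 180].

### API

Orientations are given as a 3x3 rotation matrix whose columns are the frame's x, y, z axes.
In Python, from cell import robot gives the robot as it stands. The module is installed in compiled form; this text tells all that it offers.
- The arm moves only by the shell command python3 -m inch 'ROWS' [OPENING] [FORCE]. ROWS is JSON, a list of rows, each a list of 6 numbers: the shift along the tool's x, y, z in mm, then the turn, a rotation vector about the tool's x, y, z in degrees. In form: [[x, y, z, rx, ry, rz], ...]. A call has 1 to 5 rows; each row shifts and turns the commanded pose from where the row before left it, along the tool's axes as they then stand; what a row does not reach is not made up. A row lasts 1/10 s, in which the tool goes at most 50 mm and 8.59 degrees, less where a joint would pass 70% of its speed; a pose out of reach is approached as far as the arm can. A call is refused whole if a number of a shift passes 50 or a number of a turn 8.59, either way. A call with a gripper value outside its range is refused whole. OPENING is the finger opening in mm, from 0 to 85.4, set as the call begins (- or left out, the last holds). The fingers move at their own pace and stop on an object; FORCE is the grip in N (left out, the last holds). Time passes only in rows, so rows that do not move let the fingers close. It gives the time, the measured TCP pose, the force, the opening and the grip force at its end, in the units of the state.
- robot.get_state(): the state, without advancing time (a new reading comes with each control period).
- robot.grab_frame(name): name is "scene" or "top"; returns a dict with "color" (400x640x3 uint8, blue, green, red), "fx", "fy", "cx", "cy" (pixels), "rvec" (rotation vector, rad) and "tvec" (3), from world to camera coordinates, as OpenCV has them. Camera axes: x right, y down, z forward; pixel columns grow to the right and rows downward; lengths in m; the calibration is good to about 2 mm. A picture is of the moment at which its call begins. There is no depth.
- robot.finish_job(): hands the job in; it is judged then, once.
Trained networks look in the newest picture that a camera, given by its name, has taken for a name from the list of things; names that differ only in an ending like _2 or _b are one class to them, and where a whole thing is asked for, a point or a joint stands for the part that bears it (a point fixed in the world has none). Each returns a list of dicts, best first, with "score" (0 to 1); they miss things now and then, are a little off and sometimes report something else, mostly with a low value. They report only what shows in the picture. A call takes as long as a camera call.
- robot.regions_of(camera, label): "mask" (400x640 bool, what is visible of it) and "location" ([row, column] in pixels, amid what is visible of it).
- robot.place_of(camera, label): "location" ([row, column] in pixels: a listed point, or the origin of a listed thing).
The state is a dict: "time": time; "joints": joint angles; "joint_velocities": joint speeds; "tau": joint torques, N m; "ee_pos": TCP position; "tool_rot": TCP orientation; "contact_force": force on the tool from outside, world axes, zero at the start; "ft_torque": the same for the moment, N m; "finger_gap": finger opening in m; "grasp_force": force on a finger pad.
Only numpy, scipy, OpenCV 4.12 (cv2) and the standard library are available. Lean on these libraries where they do the work, as an engineer would, in place of code of your own. Each camera call takes 0.05 s, during which the arm holds its last target. There are 200 camera calls.

## Working session

There is one attempt and no reset: what is moved stays moved. The work goes in short steps, Python scripts to look and compute and a shell command to move; the robot and the scene stay as the last step left them, time stands still between calls to the robot, and variables do not carry over. Pictures are saved under pics/ and viewed, at most 10 in all, crops included, and the job is handed in when it is done.

```bash
mkdir -p pics
cat > h.py <<'E'
import numpy as np, cv2
from cell import robot
def ray(f,rc):
    R=cv2.Rodrigues(np.array(f["rvec"],float))[0]; t=np.array(f["tvec"],float).ravel()
    d=R.T@np.array([(rc[1]-f["cx"])/f["fx"],(rc[0]-f["cy"])/f["fy"],1]); return -R.T@t, d/np.linalg.norm(d)
def atz(f,rc,z):
    o,d=ray(f,rc); return o+d*(z-o[2])/d[2]
def tri(rs):
    A=sum(np.eye(3)-np.outer(d,d) for o,d in rs); b=sum((np.eye(3)-np.outer(d,d))@o for o,d in rs)
    return np.linalg.solve(A,b)
E
cat > a.py <<'E'
from h import *
s=robot.get_state(); print(robot.tcp_to_tips,s["time"],s["ee_pos"],np.round(s["tool_rot"],3).tolist(),s["finger_gap"])
F={c:robot.grab_frame(c) for c in("scene","top")}
for c in F: cv2.imwrite(f"pics/{c}0.png",F[c]["color"])
Z={"knob_grip":.158,"lid_hinge":.129,"centrifuge":0,"keeper":.11,"tube_rack_mid":.024,"slide_box_mid":.017,"oil_bottle_mid":.037,"forceps_mid":.005,"petri_dish_mid":.007,"tally_mid":.017}
for n in Z:
    rs=[]
    for c in F:
        p=robot.place_of(c,n)
        if p:
            q=p[0]; print(n,c,round(q["score"],2),np.round(q["location"],1),np.round(atz(F[c],q["location"],Z[n]),4)); rs.append(ray(F[c],q["location"]))
    if len(rs)==2: print("   tri",np.round(tri(rs),4))
E
python3 a.py
```

```text
0.1734 0.0 [ 0.12115218 -0.4849415   0.40421891] [[0.97, 0.242, -0.0], [0.242, -0.97, 0.001], [-0.0, -0.001, -1.0]] 0.08571290866097114
knob_grip scene 0.83 [137.2 282. ] [ 0.5472 -0.1217  0.158 ]
knob_grip top 0.65 [204.8 410.8] [ 0.54   -0.1295  0.158 ]
   tri [ 0.5419 -0.1318  0.1479]
lid_hinge scene 0.9 [185.3 242.2] [ 0.6695 -0.0676  0.129 ]
lid_hinge top 0.56 [142.2 369.2] [ 0.6702 -0.059   0.129 ]
   tri [ 0.6702 -0.0597  0.1353]
centrifuge scene 0.6 [201.2 269.6] [ 0.5951 -0.1067  0.    ]
centrifuge top 0.95 [197.2 386. ] [ 0.5852 -0.1096  0.    ]
   tri [ 0.5894 -0.1131 -0.0107]
keeper scene 0.17 [180.2 195.1] [ 0.7387 -0.1476  0.11  ]
tube_rack_mid scene 0.62 [249.9 315.9] [0.5871 0.078  0.024 ]
tube_rack_mid top 0.58 [193.9 304.2] [0.5877 0.0706 0.024 ]
   tri [0.5868 0.0726 0.0185]
slide_box_mid scene 0.95 [177.3 195. ] [ 0.7128 -0.2474  0.017 ]
slide_box_mid top 0.9 [141.7 449.5] [ 0.7078 -0.2521  0.017 ]
   tri [ 0.7107 -0.2548  0.0091]
oil_bottle_mid scene 0.9 [199.2 342.1] [4.718e-01 3.000e-04 3.700e-02]
oil_bottle_mid top 0.74 [251.3 340.1] [ 0.4635 -0.0047  0.037 ]
   tri [ 0.4652 -0.0062  0.0265]
forceps_mid top 0.48 [267.  414.5] [ 0.4325 -0.165   0.005 ]
petri_dish_mid scene 0.91 [213.5 385.1] [0.3984 0.0632 0.007 ]
petri_dish_mid top 0.88 [292.4 311.5] [0.3796 0.0547 0.007 ]
   tri [ 0.3822  0.0521 -0.0151]
tally_mid scene 0.67 [197.1 344.5] [ 0.4529 -0.0165  0.017 ]
tally_mid top 0.75 [211.1 481.8] [ 0.5514 -0.3131  0.017 ]
   tri [ 0.4836 -0.1721  0.0208]
```

View pics/top0.png

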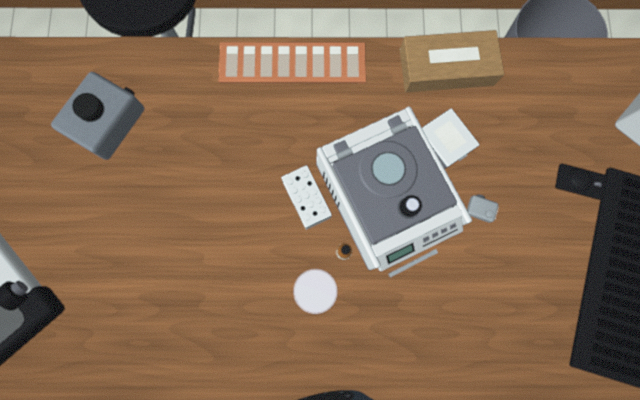

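View pics/scene0.png

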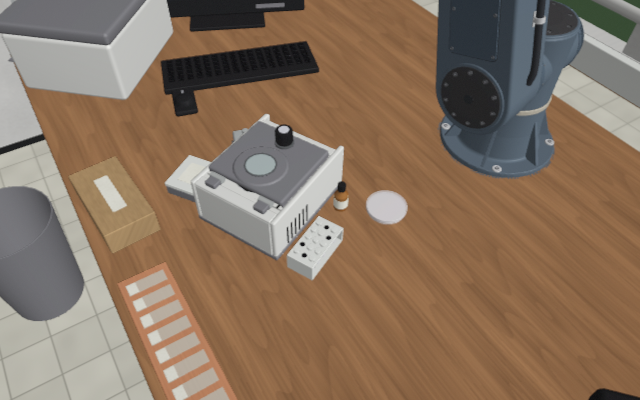

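The top view shows the shut lid with the knob at about (410, 205), hinges at (342, 147) and (395, 122), and the front facing down and to the right. The forceps lie in front of it, the bottle is at (344, 251) and the counter at (483, 208). The scene view shows the knob at (284, 134). Next I'll fit the pose to the masks.

```bash
cat > fit.py <<'E'
from h import *
from scipy.optimize import minimize
F={c:robot.grab_frame(c) for c in("scene","top")}
M={}
for c in F:
    for n in("lid","knob"):
        r=robot.regions_of(c,n)
        for q in r[:2]: 
            m=q["mask"]; ys,xs=np.nonzero(m); print(c,n,round(q["score"],2),m.sum(),xs.min(),xs.max(),ys.min(),ys.max(),np.round(q["location"],1))
        if r: M[c,n]=r[0]["mask"]
S=4
def mask(f,polys):
    im=np.zeros((400*S,640*S),np.uint8)
    for P in polys:
        p=cv2.projectPoints(np.array(P,float),np.array(f["rvec"],float),np.array(f["tvec"],float),np.array([[f["fx"],0,f["cx"]],[0,f["fy"],f["cy"]],[0,0,1.]]),None)[0][:,0]
        cv2.fillConvexPoly(im,cv2.convexHull(((p+.5)*S).astype(np.int32)),255)
    return cv2.resize(im,(640,400),interpolation=cv2.INTER_AREA)/255.
a=np.linspace(0,2*np.pi,40)
def model(p):
    x,y,w=p; c,s=np.cos(w),np.sin(w)
    T=lambda q:[(x+c*u-s*v,y+s*u+c*v,z) for u,v,z in q]
    lid=T([(u,v,z) for u in(-.033,.142) for v in(-.092,.092) for z in(.123,.137)])
    kn=T([(.018*np.cos(t),.018*np.sin(t),z) for t in a for z in(.142,.174)])
    return lid,kn
def cost(p,keys):
    lid,kn=model(p); e=0
    for c,n in keys:
        m=M[c,n]; g=mask(F[c],[lid,kn] if n=="lid" else [kn]); e+=np.abs(g-m).sum()/m.sum()
    return e
def run(keys):
    if not keys: return
    r=min((minimize(cost,[.542,-.13,w],args=(keys,),method="Nelder-Mead",options=dict(initial_simplex=[[.542,-.13,w],[.55,-.13,w],[.542,-.122,w],[.542,-.13,w+.08]],xatol=1e-4,fatol=1e-4)) for w in(.42,.5)),key=lambda r:r.fun)
    x,y,w=r.x; print(keys,np.round([x,y,np.degrees(w)],4),round(r.fun,3),"hinge",np.round([x+.15*np.cos(w),y+.15*np.sin(w)],4))
K=list(M)
run(K)
for c in F: run([k for k in K if k[0]==c])
E
python3 fit.py
```

```text
scene lid 0.64 5824 208 327 121 205 [157.3 269.9]
scene knob 0.81 303 275 291 124 145 [134.7 282.1]
scene knob 0.35 981 165 207 156 200 [178.8 184.7]
top lid 0.93 8705 333 457 126 244 [185.9 392.8]
top knob 0.63 368 400 422 195 216 [206.3 411.6]
[('scene', 'lid'), ('scene', 'knob'), ('top', 'lid'), ('top', 'knob')] [ 0.5394 -0.129  26.7015] 0.421 hinge [ 0.6734 -0.0616]
[('scene', 'lid'), ('scene', 'knob')] [ 0.5416 -0.1261 26.2316] 0.241 hinge [ 0.6762 -0.0598]
[('top', 'lid'), ('top', 'knob')] [ 0.5382 -0.1285 25.5461] 0.116 hinge [ 0.6736 -0.0639]
```

```bash
cat > plan.py <<'E'
import sys
from h import *
from scipy.spatial.transform import Rotation as Ro
from scipy.linalg import logm,expm
KX,KY,W,UP=.539,-.1285,26.0,.006   # knob axis, yaw, grasp height above knob_grip
def Tm(R,p): T=np.eye(4);T[:3,:3]=R;T[:3,3]=p;return T
def pose(th,roll,back):  # lid angle deg, tool roll ccw from lid, retreat mm
    L=Tm(Ro.from_euler("z",W,degrees=True).as_matrix(),[KX,KY,0])
    H=Tm(np.eye(3),[.15,0,.129]); op=Tm(Ro.from_euler("y",th,degrees=True).as_matrix(),[0,0,0])
    G=Tm(Ro.from_euler("z",roll,degrees=True).as_matrix()@np.diag([1,-1,-1]),[-.15,0,.029+UP+.155+back/1e3])
    return L@H@op@G
def cur():
    s=robot.get_state(); return Tm(np.array(s["tool_rot"]),s["ee_pos"])
def rows(A,B,n):
    t=np.real(logm(np.linalg.inv(A)@B))/n; E=expm(t)
    print(n,"rows of",np.round(np.r_[E[:3,3]*1e3,Ro.from_matrix(E[:3,:3]).as_rotvec(degrees=True)],2).tolist())
if __name__=="__main__":
    *a,n=map(float,sys.argv[1:]); A=cur(); B=pose(*a[-3:])
    if len(a)==6: A=pose(*a[:3])
    rows(A,B,int(n)); print(np.round(B[:3,3],4),np.round(robot.get_state()["joints"],1))
E
python3 plan.py 0 -48 90 20; python3 plan.py 0 -48 90 40 0 90 20;python3 plan.py 40 0 90 40 0 10 3
```

```text
20 rows of [20.23, -19.24, -0.21, 0.0, -0.0, 1.8]
[ 0.539  -0.1285  0.409 ] [-76.   12.2  -2.   75.8   0.   90. ]
20 rows of [9.07, -4.55, -5.04, -0.84, -1.88, -2.3]
[ 0.7323 -0.0342  0.4399] [-76.   12.2  -2.   75.8   0.   90. ]
3 rows of [-0.0, -0.0, 26.67, 0.0, -0.0, 0.0]
[ 0.6861 -0.0568  0.3786] [-76.   12.2  -2.   75.8   0.   90. ]
```

```bash
R='[20.2,-19.2,-0.2,0,0,1.8]'; python3 -m inch '[[20.2,-19.2,-0.2,0,0,1.8],[20.2,-19.2,-0.2,0,0,1.8],[20.2,-19.2,-0.2,0,0,1.8],[20.2,-19.2,-0.2,0,0,1.8],[20.2,-19.2,-0.2,0,0,1.8]]' 85 >/dev/null
python3 -m inch '[[20.2,-19.2,-0.2,0,0,1.8],[20.2,-19.2,-0.2,0,0,1.8],[20.2,-19.2,-0.2,0,0,1.8],[20.2,-19.2,-0.2,0,0,1.8],[20.2,-19.2,-0.2,0,0,1.8]]' >/dev/null
python3 -m inch '[[20.2,-19.2,-0.2,0,0,1.8],[20.2,-19.2,-0.2,0,0,1.8],[20.2,-19.2,-0.2,0,0,1.8],[20.2,-19.2,-0.2,0,0,1.8],[20.2,-19.2,-0.2,0,0,1.8]]' >/dev/null
python3 -m inch '[[20.2,-19.2,-0.2,0,0,1.8],[20.2,-19.2,-0.2,0,0,1.8],[20.2,-19.2,-0.2,0,0,1.8],[20.2,-19.2,-0.2,0,0,1.8],[20.2,-19.2,-0.2,0,0,1.8]]'
python3 plan.py 40 0 0 10
```

```text
time: 3.4
ee_pos: [0.5246, -0.1709, 0.409]
tool_rot: [[0.948, -0.317, 0.01], [-0.317, -0.948, 0.032], [-0.001, -0.034, -0.999]]
contact_force: [0.4, 0.4, -0.1]
finger_gap: 0.0851
grasp_force: 0.0
10 rows of [16.86, -11.34, -1.69, -1.73, -3.86, -4.2]
[ 0.6803 -0.0596  0.371 ] [-18.5  18.4   6.9  78.5   1.9 179.9]
```

Joint 6 hit its 180° limit. The half-turned grasp puts it mid-range, so I'll turn the tool round and then test in free air whether the 40° end pose can be reached.

```bash
sed -i 's/euler("z",roll,/euler("z",roll+180,/' plan.py
python3 -m inch '[[0,0,0,0,0,-8.5],[0,0,0,0,0,-8.5],[0,0,0,0,0,-8.5],[0,0,0,0,0,-8.5],[0,0,0,0,0,-8.5]]' >/dev/null
python3 -m inch '[[0,0,0,0,0,-8.5],[0,0,0,0,0,-8.5],[0,0,0,0,0,-8.5],[0,0,0,0,0,-8.5],[0,0,0,0,0,-8.5]]' >/dev/null
python3 -m inch '[[0,0,0,0,0,-8.5],[0,0,0,0,0,-8.5],[0,0,0,0,0,-8.5],[0,0,0,0,0,-8.5],[0,0,0,0,0,-8.5]]' >/dev/null
python3 -m inch '[[0,0,0,0,0,-8.5],[0,0,0,0,0,-8.5],[0,0,0,0,0,-8.5],[0,0,0,0,0,-8.5],[0,0,0,0,0,-8.5]]'
python3 plan.py 40 0 0 10; python3 plan.py 40 0 0 0 -48 90 10
```

```text
time: 5.4
ee_pos: [0.5236, -0.1712, 0.409]
tool_rot: [[-0.881, 0.472, 0.009], [0.472, 0.881, 0.032], [0.007, 0.032, -0.999]]
contact_force: [0.0, -0.0, 0.1]
finger_gap: 0.0852
grasp_force: 0.0
10 rows of [-15.99, 13.07, -1.65, 2.07, 3.74, -5.13]
[ 0.6803 -0.0596  0.371 ] [-18.6  18.3   6.8  78.5   1.9   9.6]
10 rows of [15.57, -6.3, 2.44, -1.67, -3.76, 4.6]
[ 0.539  -0.1285  0.409 ] [-18.6  18.3   6.8  78.5   1.9   9.6]
```

```bash
python3 -m inch '[[-16,13.1,-1.6,2.1,3.7,-5.1],[-16,13.1,-1.6,2.1,3.7,-5.1],[-16,13.1,-1.6,2.1,3.7,-5.1],[-16,13.1,-1.6,2.1,3.7,-5.1],[-16,13.1,-1.6,2.1,3.7,-5.1]]' >/dev/null
python3 -m inch '[[-16,13.1,-1.6,2.1,3.7,-5.1],[-16,13.1,-1.6,2.1,3.7,-5.1],[-16,13.1,-1.6,2.1,3.7,-5.1],[-16,13.1,-1.6,2.1,3.7,-5.1],[-16,13.1,-1.6,2.1,3.7,-5.1]]' 
python3 plan.py 40 0 0 1; python3 plan.py 0 -48 90 10
```

```text
time: 6.4
ee_pos: [0.6283, -0.0593, 0.3375]
tool_rot: [[-0.725, -0.448, -0.524], [-0.338, 0.893, -0.296], [0.6, -0.037, -0.799]]
contact_force: [0.5, 1.0, -1.3]
finger_gap: 0.0851
grasp_force: 0.0
1 rows of [-17.5, -24.74, -53.88, -2.04, 3.09, -0.85]
[ 0.6803 -0.0596  0.371 ] [ -1.4  51.6  45.4 116.6 -18.  -22. ]
10 rows of [11.64, -7.16, -2.99, -1.76, -3.37, 4.62]
[ 0.539  -0.1285  0.409 ] [ -1.4  51.6  45.4 116.6 -18.  -22. ]
```

Joint 4 runs out at the full tilt. So I'll grip with the tool leaning 18° toward the front about the closing axis, which leaves only 22° of back tilt at the end, and test that pose.

```bash
sed -i 's/UP=.539,-.1285,26.0,.006/UP,LEAN=.539,-.1285,26.0,.007,18/; s/^    G=.*/    G=Tm(Ro.from_euler("z",roll,degrees=True).as_matrix(),[-.15,0,.029+UP])@Tm(Ro.from_euler("y",-LEAN,degrees=True).as_matrix()@np.diag([-1,1,-1]),[0,0,0])@Tm(np.eye(3),[0,0,-.155-back\/1e3])/' plan.py
python3 plan.py 40 0 0 5
```

```text
5 rows of [5.1, -4.88, -10.66, -0.43, -2.98, -0.1]
[ 0.6435 -0.0775  0.3967] [ -1.4  51.6  45.4 116.6 -18.  -22. ]
```

```bash
python3 -m inch '[[5.1,-4.9,-10.7,-0.4,-3,-0.1],[5.1,-4.9,-10.7,-0.4,-3,-0.1],[5.1,-4.9,-10.7,-0.4,-3,-0.1],[5.1,-4.9,-10.7,-0.4,-3,-0.1],[5.1,-4.9,-10.7,-0.4,-3,-0.1]]' 
python3 plan.py 40 0 0 1; python3 plan.py 0 -48 50 10; python3 plan.py 40 0 0 40 -48 0 6
```

```text
time: 6.9
ee_pos: [0.6433, -0.0794, 0.4002]
tool_rot: [[-0.839, -0.434, -0.327], [-0.403, 0.901, -0.162], [0.365, -0.004, -0.931]]
contact_force: [-0.3, 0.3, -0.3]
finger_gap: 0.0851
grasp_force: 0.0
1 rows of [-2.23, 1.63, 2.92, -0.13, 0.62, -0.32]
[ 0.6435 -0.0775  0.3967] [ -4.7  45.4  47.5 110.6 -10.8 -28.6]
10 rows of [16.94, -0.93, 5.25, -0.17, -3.69, 4.86]
[ 0.4803 -0.1048  0.36  ] [ -4.7  45.4  47.5 110.6 -10.8 -28.6]
6 rows of [-0.44, 6.67, 0.14, 2.47, 0.0, 7.61]
[ 0.6388 -0.0402  0.3865] [ -4.7  45.4  47.5 110.6 -10.8 -28.6]
```

```bash
python3 -m inch '[[16.9,-0.9,5.2,-0.2,-3.7,4.9],[16.9,-0.9,5.2,-0.2,-3.7,4.9],[16.9,-0.9,5.2,-0.2,-3.7,4.9],[16.9,-0.9,5.2,-0.2,-3.7,4.9],[16.9,-0.9,5.2,-0.2,-3.7,4.9]]' >/dev/null
python3 -m inch '[[16.9,-0.9,5.2,-0.2,-3.7,4.9],[16.9,-0.9,5.2,-0.2,-3.7,4.9],[16.9,-0.9,5.2,-0.2,-3.7,4.9],[16.9,-0.9,5.2,-0.2,-3.7,4.9],[16.9,-0.9,5.2,-0.2,-3.7,4.9]]' 
python3 -m inch '[[0,0,0,0,0,0]]' >/dev/null
python3 plan.py 0 -48 50 1;python3 plan.py 0 -48 0 4
python3 - <<'E'
from h import *
from plan import pose,cur
a=[robot.grab_frame(c) for c in("scene","top")]
o=[]
T=cur()
for f,(r,c) in zip(a,((140,280),(200,400))):
    im=f["color"].copy()
    K=np.array([[f["fx"],0,f["cx"]],[0,f["fy"],f["cy"]],[0,0,1.]])
    P=np.array([[.539,-.1285,.174]])
    (u,v),=cv2.projectPoints(P,np.array(f["rvec"]),np.array(f["tvec"]),K,None)[0][:,0]
    x=im[r-75:r+75,c-100:c+100]; x=cv2.resize(x,None,fx=4,fy=4,interpolation=cv2.INTER_CUBIC)
    cv2.circle(x,(int((u-c+100.5)*4),int((v-r+75.5)*4)),3,(0,0,255),-1); o.append(cv2.resize(x,(560,420)))
cv2.imwrite("pics/h1.png",o[0]);cv2.imwrite("pics/h2.png",o[1])
E
```

```text
time: 7.9
ee_pos: [0.4796, -0.1035, 0.3604]
tool_rot: [[-0.878, 0.383, 0.288], [0.365, 0.924, -0.115], [-0.31, 0.004, -0.951]]
contact_force: [0.2, 0.8, -0.8]
finger_gap: 0.0853
grasp_force: 0.0
1 rows of [-3.12, -0.79, -0.02, 0.02, -0.23, -0.43]
[ 0.4803 -0.1048  0.36  ] [-11.2   2.2 -22.1  48.2  -3.3  10.7]
4 rows of [-0.81, -0.2, 12.5, 0.01, -0.06, -0.11]
[ 0.4946 -0.1106  0.3124] [-11.2   2.2 -22.1  48.2  -3.3  10.7]
```

View pics/h1.png

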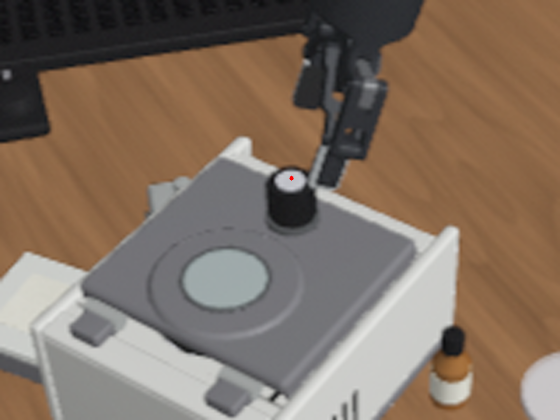

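View pics/h2.png

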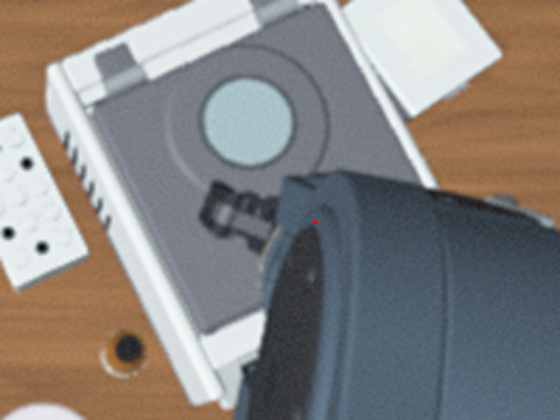

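The scene crop has my knob-top estimate (red dot) centred on the knob. The top crop shows the arm over the knob, with one open finger visible over the lid and clear of the white side walls. Going down and closing gently.

```bash
python3 -m inch '[[-3,-0.8,12.5,0,0,-0.4],[0,0,12.5,0,0,0],[0,0,12.5,0,0,0],[0,0,12.5,0,0,0],[0,0,0,0,0,0]]' 
python3 plan.py 0 -48 0 1
python3 -m inch '[[0,0,0,0,0,0],[0,0,0,0,0,0],[0,0,0,0,0,0],[0,0,0,0,0,0],[0,0,0,0,0,0]]' 30 30 | tail -4
python3 -m inch '[[0,0,0,0,0,0],[0,0,0,0,0,0],[0,0,0,0,0,0],[0,0,0,0,0,0],[0,0,0,0,0,0]]' | tail -4
```

```text
time: 8.6
ee_pos: [0.4971, -0.1106, 0.3103]
tool_rot: [[-0.885, 0.373, 0.278], [0.355, 0.928, -0.113], [-0.301, -0.002, -0.954]]
contact_force: [-1.0, 1.0, -0.7]
finger_gap: 0.0851
grasp_force: 0.0
1 rows of [1.59, -0.92, -2.68, -0.05, -0.5, 0.14]
[ 0.4946 -0.1106  0.3124] [-11.7   6.5 -24.7  41.6  -3.1   9.7]
tool_rot: [[-0.883, 0.374, 0.282], [0.355, 0.927, -0.117], [-0.305, -0.003, -0.952]]
contact_force: [-7.0, -7.3, 8.3]
finger_gap: 0.0351
grasp_force: 29.3
tool_rot: [[-0.883, 0.374, 0.282], [0.355, 0.927, -0.117], [-0.305, -0.003, -0.952]]
contact_force: [-7.7, -6.4, 8.3]
finger_gap: 0.0348
grasp_force: 29.2
```

```bash
python3 -m inch '[[0,-1,-1,0,0,0],[0,0,0,0,0,0],[0,0,0,0,0,0]]'
```

```text
time: 9.9
ee_pos: [0.4964, -0.1114, 0.3138]
tool_rot: [[-0.884, 0.373, 0.282], [0.355, 0.928, -0.115], [-0.305, -0.001, -0.952]]
contact_force: [3.8, -4.7, -2.8]
finger_gap: 0.0351
grasp_force: 30.8
```

```bash
python3 plan.py 0 -48 0 4 -48 0 10 | head -1; python3 -m inch '[[0,0,0,0,0,0],[0,0,0,0,0,0]]' - 60|tail -4
```

```text
10 rows of [-1.21, 0.95, -0.94, 0.28, 0.27, -0.09]
tool_rot: [[-0.884, 0.373, 0.282], [0.355, 0.928, -0.115], [-0.305, -0.001, -0.952]]
contact_force: [4.2, -5.1, -3.9]
finger_gap: 0.0341
grasp_force: 60.2
```

```bash
python3 -m inch '[[-1.2,0.95,-0.95,0.28,0.27,-0.09],[0,0,0,0,0,0]]' |grep -E "pos|force|time"; python3 -m inch '[[-1.2,0.95,-0.95,0.28,0.27,-0.09],[0,0,0,0,0,0]]'|grep -E "pos|force"
```

```text
time: 10.3
ee_pos: [0.4976, -0.1108, 0.3151]
contact_force: [4.0, -3.6, -3.0]
grasp_force: 60.4
ee_pos: [0.4988, -0.1103, 0.3163]
contact_force: [3.9, -4.8, -3.2]
grasp_force: 60.5
```

```bash
python3 -m inch '[[-1.2,0.95,-0.95,0.28,0.27,-0.09],[0,0,0,0,0,0]]' |grep -E "pos|force|time"; python3 -m inch '[[-0.6,0.48,-0.48,0.14,0.13,-0.04],[0,0,0,0,0,0]]'|grep -E "pos|force"
```

```text
time: 10.7
ee_pos: [0.4999, -0.1097, 0.3175]
contact_force: [4.7, -4.9, -3.8]
grasp_force: 60.6
ee_pos: [0.5005, -0.1094, 0.3181]
contact_force: [3.8, -5.1, -3.1]
grasp_force: 60.6
```

```bash
python3 -m inch '[[-0.6,0.48,-0.48,0.14,0.13,-0.04],[0,0,0,0,0,0]]' |grep -E "pos|force|time"; python3 -m inch '[[-0.6,0.48,-0.48,0.14,0.13,-0.04],[0,0,0,0,0,0]]'|grep -E "pos|force"
```

```text
time: 11.1
ee_pos: [0.5011, -0.1091, 0.3187]
contact_force: [4.1, -4.8, -4.0]
grasp_force: 60.6
ee_pos: [0.5017, -0.1088, 0.3194]
contact_force: [4.2, -4.6, -3.5]
grasp_force: 60.7
```

```bash
python3 -m inch '[[-0.6,0.48,-0.48,0.14,0.13,-0.04],[0,0,0,0,0,0]]' |grep -E "pos|force|time"; python3 -m inch '[[-1.2,0.95,-0.95,0.28,0.27,-0.09],[0,0,0,0,0,0]]'|grep -E "pos|force"; python3 -m inch '[[-1.2,0.95,-0.95,0.28,0.27,-0.09],[0,0,0,0,0,0]]'|grep -E "pos|force"
```

```text
time: 11.5
ee_pos: [0.5023, -0.1086, 0.32]
contact_force: [3.5, -5.4, -3.3]
grasp_force: 60.7
ee_pos: [0.5035, -0.1079, 0.3213]
contact_force: [3.5, -5.5, -3.3]
grasp_force: 60.7
ee_pos: [0.5047, -0.1074, 0.3225]
contact_force: [4.5, -4.7, -3.2]
grasp_force: 60.7
```

It came up 9 mm at a steady 3–4 N, well past the 4 mm where a caught lid would stop. The catch has not taken, so I won't turn the knob. Checking how far the lift can go with this grip.

```bash
cat > chk.py <<'E'
import plan
from plan import *
s=robot.get_state(); print(np.round(s["joints"],1)); 
for P in (0,2,4,6): print(P,end=" "); rows(cur(),pose(P,-48,0),1)
for lean in (18,24,30):
  plan.LEAN=lean
  for th in (36,40):
    T=pose(th,-48,0); z=T[:3,2]; p=T[:3,3]
    # wrist-plane azimuth: iterate with lateral offset neglected
    j1=np.arctan2(p[1],p[0]); zr=z[0]*np.cos(j1)+z[1]*np.sin(j1); zl=-z[0]*np.sin(j1)+z[1]*np.cos(j1)
    print(lean,th,np.round(p,3),"r",round(np.hypot(p[0],p[1]),3),"beta",round(np.degrees(np.arctan2(-zr,-z[2])),1),"gamma",round(np.degrees(np.arcsin(zl)),1))
E
python3 chk.py
```

```text
[-10.6   7.8 -21.   46.   -5.1  10.3]
0 1 rows of [10.69, -6.33, 7.66, -2.02, -2.14, 0.72]
2 1 rows of [4.74, -1.73, 2.68, -0.61, -0.8, 0.27]
4 1 rows of [-1.29, 3.03, -2.05, 0.81, 0.54, -0.19]
6 1 rows of [-7.39, 7.95, -6.51, 2.22, 1.88, -0.65]
18 36 [ 0.623 -0.048  0.384] r 0.625 beta 14.0 gamma -23.4
18 40 [ 0.639 -0.04   0.387] r 0.64 beta 18.0 gamma -25.0
24 36 [ 0.607 -0.043  0.386] r 0.609 beta 7.8 gamma -24.9
24 40 [ 0.624 -0.035  0.389] r 0.625 beta 11.8 gamma -26.7
30 36 [ 0.592 -0.039  0.385] r 0.593 beta 1.4 gamma -26.2
30 40 [ 0.608 -0.031  0.389] r 0.609 beta 5.4 gamma -28.1
```

```bash
python3 plan.py 3.5 -48 0 39.5 -48 0 24 | head -1
```

```text
24 rows of [-4.55, 3.61, -3.47, 1.06, 1.0, -0.34]
```

```bash
python3 -m inch '[[-4.55,3.61,-3.47,1.06,1,-0.34],[-4.55,3.61,-3.47,1.06,1,-0.34],[-4.55,3.61,-3.47,1.06,1,-0.34],[-4.55,3.61,-3.47,1.06,1,-0.34],[0,0,0,0,0,0]]' |grep -E "pos|force|time|gap"; python3 chk.py | head -5
```

```text
time: 12.4
ee_pos: [0.5239, -0.098, 0.3394]
contact_force: [2.2, -7.7, -3.6]
finger_gap: 0.0342
grasp_force: 61.2
[ -8.2  11.7 -13.   55.2  -9.   11.9]
0 1 rows of [28.2, -19.18, 24.16, -6.3, -6.19, 2.12]
2 1 rows of [22.52, -15.13, 18.44, -4.89, -4.85, 1.67]
4 1 rows of [16.74, -10.89, 12.96, -3.48, -3.51, 1.21]
6 1 rows of [10.87, -6.48, 7.72, -2.06, -2.17, 0.75]
```

```bash
for i in 1; do python3 -m inch '[[-4.55,3.5,-3.47,1.06,1,-0.34],[-4.55,3.5,-3.47,1.06,1,-0.34],[-4.55,3.5,-3.47,1.06,1,-0.34],[-4.55,3.5,-3.47,1.06,1,-0.34],[-4.55,3.5,-3.47,1.06,1,-0.34]]' |grep -E "pos|force|time|gap"; done; python3 -m inch '[[0,0,0,0,0,0]]' | grep -E "pos|contact"; python3 plan.py 0 -48 0 1
```

```text
time: 12.9
ee_pos: [0.5495, -0.0858, 0.3572]
contact_force: [7.1, -1.7, -6.9]
finger_gap: 0.0344
grasp_force: 61.1
ee_pos: [0.5496, -0.0857, 0.3571]
contact_force: [2.4, -3.3, -3.5]
1 rows of [48.46, -32.41, 47.33, -11.54, -11.2, 3.85]
[ 0.4946 -0.1106  0.3124] [ -5.5  17.6  -2.4  66.7 -13.3  14.1]
```

```bash
python3 -m inch '[[-4.55,3.55,-3.47,1.06,1,-0.34],[-4.55,3.55,-3.47,1.06,1,-0.34],[-4.55,3.55,-3.47,1.06,1,-0.34],[-4.55,3.55,-3.47,1.06,1,-0.34],[-4.55,3.55,-3.47,1.06,1,-0.34]]' |grep -E "pos|force|time|gap";  python3 -m inch '[[-4.55,3.55,-3.47,1.06,1,-0.34],[-4.55,3.55,-3.47,1.06,1,-0.34],[-4.55,3.55,-3.47,1.06,1,-0.34],[0,0,0,0,0,0]]' |grep -E "pos|force|time|gap"; python3 plan.py 0 -48 0 1; python3 plan.py 40 -48 0 7
```

```text
time: 13.5
ee_pos: [0.577, -0.0725, 0.3711]
contact_force: [8.3, 0.9, -8.7]
finger_gap: 0.0344
grasp_force: 61.2
time: 13.9
ee_pos: [0.5944, -0.0641, 0.3771]
contact_force: [3.5, 1.1, -4.0]
finger_gap: 0.034
grasp_force: 61.6
1 rows of [77.0, -47.7, 89.96, -19.98, -19.22, 6.58]
[ 0.4946 -0.1106  0.3124] [ -1.7  29.2  16.9  85.9 -19.1  18.3]
7 rows of [-4.73, 4.12, -3.83, 1.18, 1.08, -0.36]
[ 0.6388 -0.0402  0.3865] [ -1.7  29.2  16.9  85.9 -19.1  18.3]
```

```bash
python3 -m inch '[[-4.55,3.62,-3.47,1.06,1,-0.34],[-4.55,3.62,-3.47,1.06,1,-0.34],[-4.55,3.62,-3.47,1.06,1,-0.34],[0,0,0,0,0,0]]' |grep -E "pos|force|time|gap";  python3 -m inch '[[-4.55,3.62,-3.47,1.06,1,-0.34],[-4.55,3.62,-3.47,1.06,1,-0.34],[-4.55,3.62,-3.47,1.06,1,-0.34],[-4.55,3.62,-3.47,1.06,1,-0.34],[0,0,0,0,0,0]]' |grep -E "pos|force|time|gap"; python3 -m inch '[[0,0,0,0,0,0],[0,0,0,0,0,0],[0,0,0,0,0,0],[0,0,0,0,0,0],[0,0,0,0,0,0]]'|grep -E "pos|force"; python3 plan.py 0 -48 0 1; python3 plan.py 40 -48 0 1
python3 - <<'E'
from h import *
for c,(r,k) in (("scene",(140,280)),("top",(200,400))):
    x=robot.grab_frame(c)["color"][r-75:r+75,k-100:k+100]; cv2.imwrite(f"pics/e_{c}.png",cv2.resize(x,(560,420),interpolation=cv2.INTER_CUBIC))
E
```

```text
time: 14.3
ee_pos: [0.612, -0.0556, 0.3819]
contact_force: [2.7, -0.1, -4.6]
finger_gap: 0.0342
grasp_force: 61.9
time: 14.8
ee_pos: [0.636, -0.0439, 0.3858]
contact_force: [1.1, 0.7, -4.3]
finger_gap: 0.0347
grasp_force: 62.4
ee_pos: [0.6357, -0.0441, 0.3864]
contact_force: [9.9, 0.9, -12.3]
grasp_force: 62.0
1 rows of [97.1, -54.65, 131.83, -27.3, -26.11, 8.9]
[ 0.4946 -0.1106  0.3124] [  1.   42.1  38.1 104.9 -22.9  22.3]
1 rows of [-1.62, 4.0, -2.57, 0.98, 0.68, -0.22]
[ 0.6388 -0.0402  0.3865] [  1.   42.1  38.1 104.9 -22.9  22.3]
```

View pics/e_scene.png

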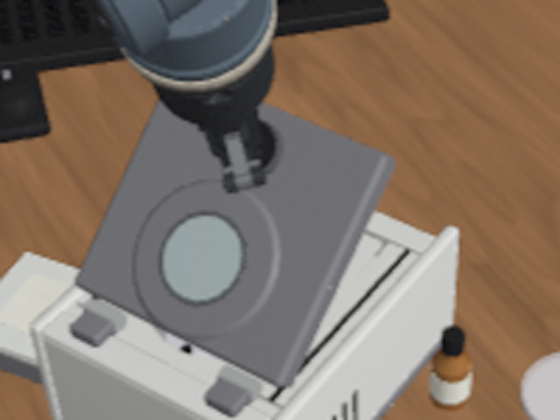

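View pics/e_top.png

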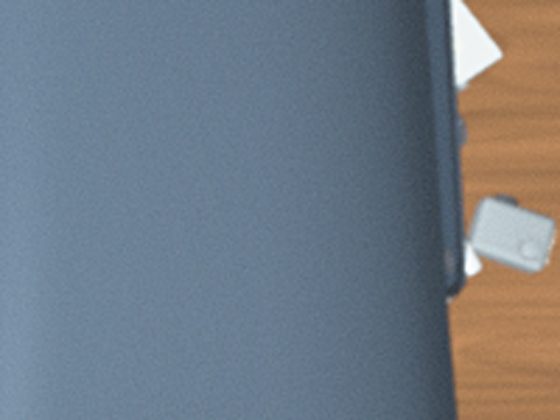

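The lid stands open at about 39°, held by the knob, and the things around it haven't moved. The force rose while holding, so I'll read it again before handing in.

```bash
for i in 1 2; do python3 -m inch '[[0,0,0,0,0,0],[0,0,0,0,0,0],[0,0,0,0,0,0]]'|grep -E "time|pos|force|gap"; done; python3 -c "
from h import *
s=robot.get_state();R=np.array(s['tool_rot']);print(np.round(R.T@np.array(s['contact_force']),1),np.round(R,2).tolist(),np.round(s['ft_torque'],2))"
```

```text
time: 15.7
ee_pos: [0.6357, -0.0441, 0.3864]
contact_force: [9.0, 2.0, -12.4]
finger_gap: 0.0343
grasp_force: 62.0
time: 16.0
ee_pos: [0.6357, -0.0441, 0.3864]
contact_force: [9.9, 1.1, -13.2]
finger_gap: 0.0341
grasp_force: 62.0
[-11.    9.3   8.1] [[-0.93, 0.23, -0.29], [0.33, 0.86, -0.39], [0.16, -0.46, -0.87]] [ 1.78 -2.61  0.54]
```

```bash
python3 -m inch '[[-0.5,0.6,0.2,0,0,0],[0,0,0,0,0,0],[0,0,0,0,0,0],[0,0,0,0,0,0],[0,0,0,0,0,0]]'|grep -E "time|pos|force|gap"; python3 plan.py 0 -48 0 1 | head -1
```

```text
time: 16.5
ee_pos: [0.636, -0.0439, 0.3862]
contact_force: [3.7, 0.9, -9.2]
finger_gap: 0.0343
grasp_force: 62.1
1 rows of [97.25, -54.69, 132.03, -27.38, -26.16, 8.94]
```

```bash
python3 -c "
from cell import robot
print(robot.finish_job())"
```

```text
the job is handed in; nothing more can be done
None
```

The light pull showed the catch had not taken, so I raised the lid without turning the knob; the job is handed in with the lid held at about 39° after 16.5 s, and nothing I could see around it had moved.

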